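# Feed a vial rack along a reader guide with a push stick

### The job

Pick up the grey push stick and, with its notch on the rack's rear outer corner, press the loaded vial rack sideways against the aluminium guide rail, then feed it along the rail, lightly pressed against it all the way, until its end is fully home against the end stop's pad beside the reader. Be gentle (never lean on the rail or stop with more than about 15 N) and do not touch the rack or its vials with the gripper. Then lay the stick down upright, as it lay before, on the desk clear of rack and guide, let go, and leave everything else where it stands.

Things in the scene. Friction and masses are not known exactly. Their poses are not given: they have to be found in the camera images.
- guide: Reader guide fixed on the desk: aluminium rail 380 mm long, 18 mm thick, top 27 mm up. Origin on the desk at the start of the rail's pressing face; +y runs along the rail to the stop, +x from the face into the rail (rack slides on the bare desk at -x). Rail and stop are swivelled about the origin by up to 0.045 rad either way, not in the reading: the true line must be felt. They do not yield.
- guide_end (a point): Nominal corner on the desk where the rail's face meets the stop's face, 360 mm along the guide's y (the swivel shifts it up to 16 mm across). The stop is a bar across the rail's end, 27 mm high, reaching to x = -70 mm, faced with a 60 mm wide black rubber pad on springs: 2 N/mm, 6 mm travel, then solid. Behind the rail, x 45 to 99, y 240 to 330 mm, stands the white reader head, 105 mm tall.
- rack_mid (a point): Centre, half-way up, of the white plastic vial rack: 60 (x) by 136 (y) by 23 mm, about 0.3 kg, loose on the desk, drags with 1 to 4 N. It starts 10 to 45 mm off the rail near its start, within 0.13 rad of parallel, +y end towards the stop. Home: centre 30 mm from the rail's face, 68 mm from the stop pad's. End walls: plain, 50 mm wide, 3 to 23 mm up; long sides: ledges 0 to 4 and 20 to 23 mm up.
- stick_grip (a point): Grip point in the handle of the grey push stick (0.12 kg), 45 mm above its underside. The stick lies on its sole, handle up; +y is forward. Handle: upright fin 16 mm thick (x), 60 mm long (y, -34 to +26 from here), top 72 mm above the underside; grip from above. A 14 mm high bar runs forward to the 26 mm high notched head.
- stick_notch (a point): Inner corner of the stick's notch, at x = -12, y = +40 mm from the grip point, 13 mm above the underside. The push face runs 32 mm from it to +x; the side lip, 8 mm thick, runs 60 mm forward (+y) from it. In use the push face bears on the rack's rear (-y) end and the lip on the rack's long side away from the rail (-x).
- vial_1: Small glass vial, 18 mm across and 36 to 39 mm tall, standing loosely upright in a cell of the rack; origin at the centre of its foot.
- vial_2: Small glass vial, 18 mm across and 36 to 39 mm tall, standing loosely upright in a cell of the rack; origin at the centre of its foot.
- vial_3: Small glass vial, 18 mm across and 36 to 39 mm tall, standing loosely upright in a cell of the rack; origin at the centre of its foot.
- spare_vial: Bystander: a glass vial, 18 mm across, 36 mm tall, standing on the desk; origin at its foot.
- sample_cup: Bystander: clear cup with capped tubes, 49 mm across, 66 mm tall, standing on the desk; origin at its foot.
Not all that is in view belongs to the job. Leave any turquoise look-alike of the part that bears stick_grip alone.

How it is judged:
By the outcome, as a careful person would: the job done as asked, in the order asked, and still so for the second after the job is handed in, with the robot touching nothing.
It also fails if it takes over 72 s, if anything falls off the work surface, if the arm or the gripper's body presses on something with over 40 N, if the wrist force passes 120 N, or if a joint passes its speed limit or range.

### The arm

A 6-joint arm with a two-finger parallel gripper is mounted at the origin on a cart in front of the work surface, level with it; the furniture and walls round the work are solid. World frame = base frame: x ahead of the robot, y to its left, z up, the work surface at z = 0. Lengths are in m, angles in degrees, forces in N, time in s.
With the tool pointing down it reaches from about 0.4 to 0.925 m from the base axis. Payload 12.5 kg.
Tool frame: the origin (TCP) lies at the centre of the arm's flange, where the gripper is bolted on; the fingertips stand 190 mm ahead of it and the grasp point (between the pads) lies 171 mm ahead of it (bot.pinch_z is the z of the grasp point in the tool frame, in m); z points along the fingers, y is the direction in which the jaws open and shut (so a half turn about z gives the same grasp; the last joint's range is limited). The gripper opens to 95 mm and grips with 3 to 60 N. Pads are 20 mm wide; open, the fingers measure 119 mm over their backs; the gripper's body (75 mm by 180 mm) begins 59 mm behind the grasp point.
Start: joints at [-71.425, 28.126, 89.318, -0, 62.55, -6.05], TCP at [0.26, -0.568, 0.405] pointing down, gripper open.
Joint ranges: [-177.58, 177.58], [-47.91, 125.51], [2.72, 160], [-65.01, 245.01], [3.68, 167.84], [-153.87, 153.87]. Speed limits (degrees/s): [127.2, 127.2, 159.86, 180, 180, 180].

### API

Orientations are given as a 3x3 rotation matrix whose columns are the frame's x, y, z axes.
In Python, from workcell import bot gives the robot as it stands.
- The arm moves only by the tool apply_moves, never from a script. Its argument "deltas" is a list of rows, each an object of numbers: "x", "y", "z": the shift along the tool's x, y, z in mm; "twist": the turn about the tool's z in rad. A call has 1 to 8 rows; each row is the pose to reach, as a shift and turn from the pose commanded when the call began, along the tool's axes at that moment; what a row does not reach only later rows make up. A row lasts 1/12 s, in which the tool goes at most 41.7 mm and 7.16 degrees, less where a joint would pass 70% of its speed; a pose out of reach is approached as far as the arm can. A call with a gripper value outside its range is refused whole. "claw" is the opening, from 0 (shut) to 1 (fully open), set as the call begins (left out, the last holds). The fingers move at their own pace and stop on an object; the grip force is fixed at half the most. Time passes only in rows, so rows that repeat a pose let the fingers close. It gives the time, the measured TCP pose, the force and the opening at its end, in the units of the state.
- bot.get_state(): the state, without advancing time (a new reading comes with each control period).
- bot.snapshot(name): name is "scene" or "top"; returns a dict with "img" (420x560x3 uint8, red, green, blue), "K" (3x3 intrinsics, pixels), "k1" (the pictures are not rectified: a ray, as slopes to the right and down, at radius r is drawn at 1 + k1 r^2 times it, then the intrinsics apply), "extrinsics" (4x4, takes a point from camera to world coordinates). Camera axes: x right, y down, z forward; pixel columns grow to the right and rows downward; lengths in m; the calibration is good to about 2 mm. A picture is of the moment at which its call begins. There is no depth.
- bot.hand_in(): hands the job in, once; it reports no verdict.
The state is a dict: "time_s": time; "joints": joint angles; "dq": joint speeds; "joint_efforts": joint torques, N m; "position": TCP position; "tcp_rot": TCP orientation; "ft_force": force on the tool from outside, world axes, zero at the start; "ft_torque": the same for the moment, N m; "opening": finger opening in m.
Only numpy, scipy, OpenCV 4.12 (cv2) and the standard library are available. Lean on these libraries where they do the work, as an engineer would, in place of code of your own. Each camera call takes 0.05 s, during which the arm holds its last target. There are 200 camera calls.

## Working session

There is one attempt and no reset: what is moved stays moved. The work goes in short steps, Python scripts to look and compute and a tool call to move; the robot and the scene stay as the last step left them, time stands still between calls to the robot, and variables do not carry over. Pictures are saved under pics/ and viewed, about 8 in all and at most 12, crops included, and the job is handed in when it is done.

Besides the shell and the picture viewer there is one more tool, called after ">>>" as name([rows], argument=value, ...), one row to a line, values as JSON. apply_moves: Moves the arm, as the interface text tells. Its arguments: {"type":"object","properties":{"deltas":{"type":"array","items":{"type":"object","properties":{"x":{"type":"number"},"y":{"type":"number"},"z":{"type":"number"},"twist":{"type":"number"}}}},"claw":{"type":"number"}},"required":["deltas"]}

```bash
mkdir -p pics; cat > h.py <<'E'
import numpy as np, cv2
from workcell import bot
def snap(n,f):
    s=bot.snapshot(n); cv2.imwrite('pics/'+f,s['img'][:,:,::-1]); np.savez('pics/'+f+'.npz',K=s['K'],k1=s['k1'],E=s['extrinsics']); return s
def px2w(f,u,v,z):
    d=np.load('pics/'+f+'.npz');K,E,k=d['K'],d['E'],float(d['k1'])
    q=np.array([(u-K[0,2])/K[0,0],(v-K[1,2])/K[1,1]]);p=q.copy()
    for _ in range(20): p=q/(1+k*(p@p))
    r=E[:3,:3]@np.array([p[0],p[1],1]);t=(z-E[2,3])/r[2]
    return E[:3,3]+t*r
def w2px(f,P):
    d=np.load('pics/'+f+'.npz');K,E,k=d['K'],d['E'],float(d['k1'])
    c=E[:3,:3].T@(np.array(P)-E[:3,3]);p=c[:2]/c[2];p=p*(1+k*(p@p))
    return K[0,0]*p[0]+K[0,2],K[1,1]*p[1]+K[1,2]
E
python3 - <<'E'
from h import *
for n in('top','scene'):
    s=snap(n,n+'0.png');print(n,s['extrinsics'].round(3).tolist(),s['K'].tolist(),s['k1'])
print(bot.get_state())
E
```

```text
top [[0.013, -0.998, 0.065, 0.426], [-1.0, -0.013, 0.003, -0.042], [-0.002, -0.065, -0.998, 1.149], [0.0, 0.0, 0.0, 1.0]] [[469.77628844349806, 0.0, 286.9426853790869], [0.0, 469.77628844349806, 214.0182403257751], [0.0, 0.0, 1.0]] -0.13764766416378307
scene [[-0.607, -0.48, 0.633, -0.109], [-0.794, 0.377, -0.476, 0.414], [-0.01, -0.792, -0.61, 0.642], [0.0, 0.0, 0.0, 1.0]] [[423.8778233080835, 0.0, 280.339388215761], [0.0, 423.8778233080835, 203.5881937760969], [0.0, 0.0, 1.0]] -0.059846939982289474
{'time_s': 0.1, 'joints': array([-7.14250208e+01,  2.81587362e+01,  8.93459201e+01,  5.48929833e-04,
        6.25496791e+01, -6.05215345e+00]), 'dq': array([ 0.03887685,  0.06274988, -0.06725739,  0.02134142, -0.11031049,
        0.09005605]), 'joint_efforts': array([ 4.02203310e-03, -6.13625550e+01, -2.58605504e+01,  6.94243074e-02,
        4.70013125e-02, -6.12020813e-05]), 'position': array([ 0.26043873, -0.56811732,  0.40424562]), 'tcp_rot': array([[ 9.09040734e-01,  4.16707161e-01, -2.94027561e-04],
       [ 4.16707251e-01, -9.09040293e-01,  9.01638906e-04],
       [ 1.08436489e-04, -9.42149909e-04, -9.99999550e-01]]), 'ft_force': array([ 0.00647237, -0.90805949, -0.86767799]), 'ft_torque': array([ 0.00847002, -0.02804189, -0.03632518]), 'opening': 0.09508181328629742}
```

View pics/top0.png

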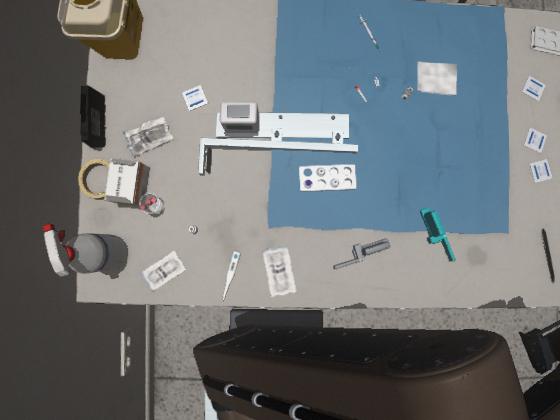

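View pics/scene0.png

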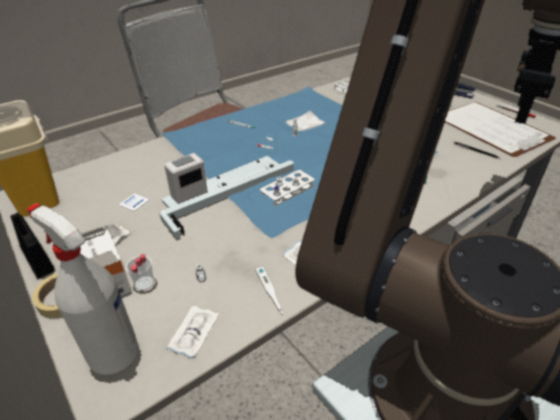

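```bash
python3 - <<'E'
import cv2
i=cv2.imread('pics/top0.png')
a=cv2.resize(i[125:205,190:370],None,fx=4.4,fy=4.4,interpolation=cv2.INTER_CUBIC)
cv2.imwrite('pics/c1.png',a)
a=cv2.resize(i[225:285,325:405],None,fx=10,fy=10,interpolation=cv2.INTER_CUBIC)
cv2.imwrite('pics/c2.png',a)
E
```

```text
(no output)
```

View pics/c1.png

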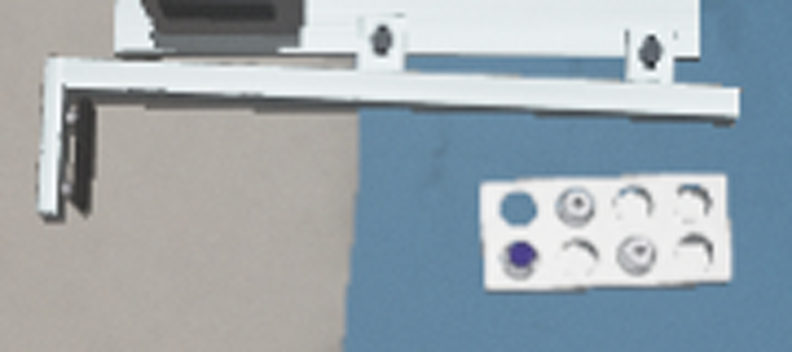

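View pics/c2.png

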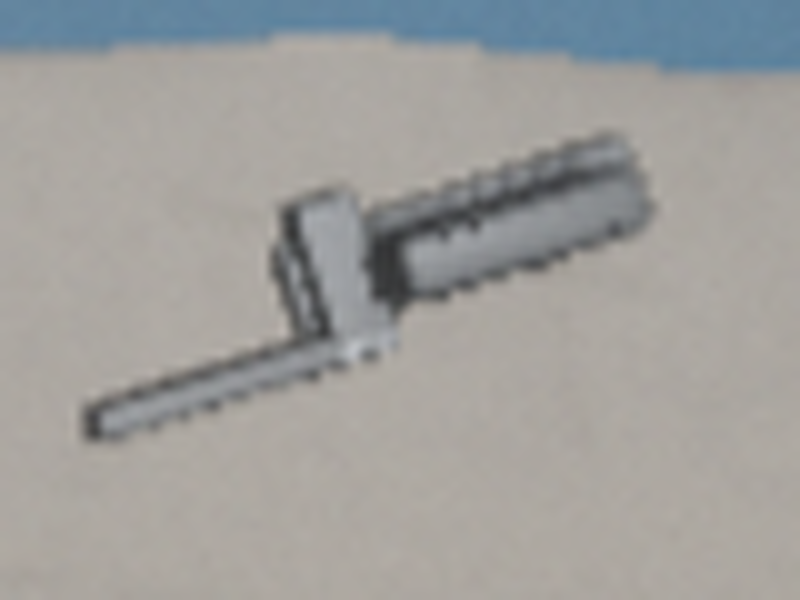

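```bash
python3 - <<'E'
from h import *
f='top0.png'
def P(l,off,s,z): 
    return np.array([px2w(f,off[0]+(u+.5)/s-.5,off[1]+(v+.5)/s-.5,z)*1000 for u,v in l])
c1=((190,125),4.4);c2=((325,225),10)
r=P([(66,88),(738,117)],*c1,.027);print('rail',r.round(1));d=r[0]-r[1];print(np.hypot(*d[:2]),np.arctan2(-d[0],d[1]))
k=P([(481,183),(726,175),(732,278),(486,290)],*c1,.023);print('rack FL.. ',k.round(1),k.mean(0)); print('sizes',np.linalg.norm(np.roll(k,-1,0)-k,axis=1))
d=k[0]+k[3]-k[1]-k[2];print('rack yaw',np.arctan2(-d[0],d[1]))
print('stop',P([(58,215)],*c1,.027).round(1))
v=P([(522,256),(577,203),(636,253)],*c1,.037);print('vials',v.round(1))
h=P([(405,240),(622,172),(648,215),(410,298)],*c2,.072);print('handle',h.round(1),h.mean(0))
d=h[0]+h[3]-h[1]-h[2];print('yaw',np.arctan2(-d[0],d[1]),np.linalg.norm(np.roll(h,-1,0)-h,axis=1))
l=P([(90,405),(100,440),(395,345),(328,338),(300,205),(350,190)],*c2,.026);print('head',l.round(1));d=l[1]-l[2];print(np.arctan2(-d[0],d[1]),np.linalg.norm(d))
print(P([(193,229)],(0,0),1,.036),P([(150,205)],(0,0),1,.066))
E
```

```text
rail [[ 666.   164.6   27. ]
 [ 654.3 -207.2   27. ]]
371.9201211735529 -0.0314499353274089
rack FL..  [[ 615.9  -65.8   23. ]
 [ 622.5 -201.1   23. ]
 [ 565.3 -204.4   23. ]
 [ 556.7  -69.2   23. ]] [ 590.08358797 -135.09869091   23.        ]
sizes [135.45153949  57.3301007  135.51725765  59.3486606 ]
rack yaw 0.05589552293271362
stop [[594.9 166.8  27. ]]
vials [[ 573.9  -88.1   37. ]
 [ 603.3 -117.8   37. ]
 [ 576.4 -150.    37. ]]
handle [[ 419.2 -218.9   72. ]
 [ 435.3 -269.2   72. ]
 [ 425.4 -275.3   72. ]
 [ 405.9 -220.1   72. ]] [ 421.44009011 -245.86177799   72.        ]
yaw 0.32621904227886145 [52.85032936 11.57524252 58.55675891 13.34747327]
head [[ 378.7 -151.1   26. ]
 [ 370.4 -153.6   26. ]
 [ 393.8 -224.2   26. ]
 [ 395.3 -208.    26. ]
 [ 427.  -201.1   26. ]
 [ 430.7 -213.1   26. ]]
0.3191554106229231 74.35896383571446
[[459.86521148 185.20194324  36.        ]] [[513.59289036 282.78223354  66.        ]]
```

```bash
cat >> h.py <<'E'
# stick pose helpers: yaw = stick yaw (forward=(-sin,cos)); tool x == stick forward, tool y == stick x
def delta(x,y,z,yaw,s=None):
    s=s or bot.get_state();R=s['tcp_rot'];p=s['position']*1000
    d=R.T@(np.array([x,y,z])-p); ang=np.arctan2(R[1,0],R[0,0]);t=-(yaw+np.pi/2-ang)
    return d.round(1),round(t,4)
def grip_of(notch,yaw): # grip xy for notch xy
    f=np.array([-np.sin(yaw),np.cos(yaw)]);x=np.array([np.cos(yaw),np.sin(yaw)])
    return np.array(notch)+12*x-40*f
E
python3 -c "
from h import *
print(delta(420.2,-242.1,310,.32))"
```

```text
(array([ 281.1, -229.7,   94.5]), np.float64(-1.461))
```

>>> apply_moves([
  {"x":35,"y":-29,"z":12,"twist":-0.12},
  {"x":70,"y":-57,"z":24,"twist":-0.24},
  {"x":105,"y":-86,"z":36,"twist":-0.36},
  {"x":140,"y":-115,"z":48,"twist":-0.48},
  {"x":175,"y":-144,"z":60,"twist":-0.6},
  {"x":210,"y":-172,"z":72,"twist":-0.72},
  {"x":245,"y":-200,"z":84,"twist":-0.84},
  {"x":281,"y":-230,"z":94,"twist":-0.96},
], claw=1)

```text
time_s: 0.77
position: [0.4026, -0.2768, 0.3197]
tcp_rot: [[0.175, 0.985, -0.0], [0.985, -0.175, 0.0], [0.0, -0.0, -1.0]]
ft_force: [0.7, -0.4, 0.1]
opening: 0.0953
```

>>> apply_moves([
  {"twist":-0.125},
  {"twist":-0.25},
  {"twist":-0.375},
  {"twist":-0.5},
  {"twist":-0.5},
  {"twist":-0.5},
])

```text
invalid input
```

```bash
python3 -c "
from h import *
s=bot.get_state();print(s);print(delta(420.2,-242.1,216,.32))
snap('top','t1.png')"; python3 -c "
import cv2;i=cv2.imread('pics/t1.png');cv2.imwrite('pics/t1c.png',cv2.resize(i[200:320,280:440],None,fx=4,fy=4))"
```

```text
{'time_s': 0.7667, 'joints': array([-4.22595586e+01,  2.38886597e+01,  1.13513332e+02, -2.18314109e-03,
        4.26103253e+01, -3.22007114e+01]), 'dq': array([ 54.44318723,   4.22267639,  17.78777667,   0.14096524,
       -22.08164091, -27.86213765]), 'joint_efforts': array([-8.50866437e+00, -5.12745345e+01, -1.80300218e+01, -3.17625690e-02,
        7.94888791e-01,  7.30211902e-01]), 'position': array([ 0.40258028, -0.27676232,  0.31974744]), 'tcp_rot': array([[ 1.74631953e-01,  9.84633764e-01, -1.76449238e-04],
       [ 9.84633776e-01, -1.74631932e-01,  1.25474386e-04],
       [ 9.27326459e-05, -1.95649716e-04, -9.99999977e-01]]), 'ft_force': array([ 0.69696826, -0.43660398,  0.06522676]), 'ft_torque': array([-0.0907941 , -0.13734004, -0.01480075]), 'opening': 0.09528974889274698}
(array([ 37.2,  11.3, 103.7]), np.float64(-0.4955))
```

>>> apply_moves([
  {"x":0,"y":0,"z":0,"twist":-0.12},
  {"x":0,"y":0,"z":0,"twist":-0.24},
  {"x":0,"y":0,"z":0,"twist":-0.36},
  {"x":0,"y":0,"z":0,"twist":-0.5},
  {"x":0,"y":0,"z":0,"twist":-0.5},
  {"x":0,"y":0,"z":0,"twist":-0.5},
])

```text
time_s: 1.32
position: [0.4022, -0.2786, 0.3202]
tcp_rot: [[-0.311, 0.95, -0.0], [0.95, 0.311, 0.0], [0.0, -0.0, -1.0]]
ft_force: [0.1, -0.3, -0.3]
opening: 0.095
```

```bash
python3 -c "
from h import *
s=bot.get_state();print(s['position'],s['ft_force']);print(delta(420.2,-242.1,216,.32))
snap('top','t2.png')"; python3 -c "
import cv2;i=cv2.imread('pics/t2.png');cv2.imwrite('pics/t2c.png',cv2.resize(i[200:320,280:440],None,fx=4,fy=4))"
```

```text
[ 0.40221    -0.27857394  0.32022974] [ 0.06723672 -0.31707192 -0.28167345]
(array([ 29. ,  28.5, 104.2]), np.float64(-0.0036))
```

View pics/t2c.png

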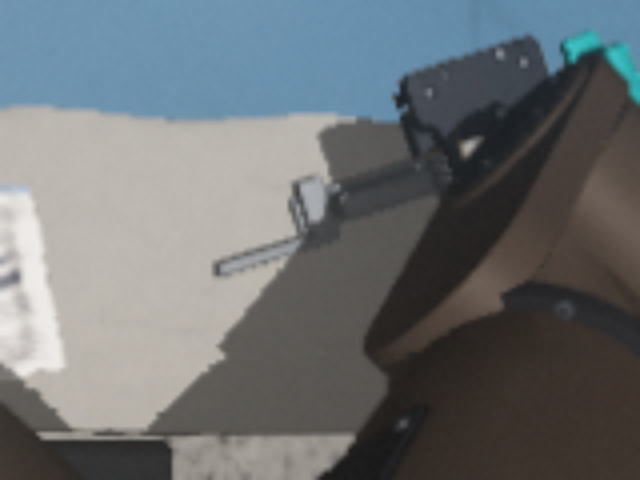

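>>> apply_moves([
  {"x":15,"y":14,"z":0,"twist":0},
  {"x":29,"y":28.5,"z":0,"twist":0},
  {"x":29,"y":28.5,"z":25,"twist":0},
  {"x":29,"y":28.5,"z":50,"twist":0},
  {"x":29,"y":28.5,"z":70,"twist":0},
  {"x":29,"y":28.5,"z":85,"twist":0},
  {"x":29,"y":28.5,"z":95,"twist":0},
  {"x":29,"y":28.5,"z":103,"twist":0},
])

```text
time_s: 2.03
position: [0.4202, -0.2421, 0.2164]
tcp_rot: [[-0.311, 0.95, -0.001], [0.95, 0.311, 0.0], [0.001, -0.0, -1.0]]
ft_force: [0.2, -0.1, 0.4]
opening: 0.0952
```

>>> apply_moves([
  {"x":0,"y":0,"z":0,"twist":0},
  {"x":0,"y":0,"z":0,"twist":0},
])

```text
time_s: 2.2
position: [0.4203, -0.2422, 0.2175]
tcp_rot: [[-0.313, 0.95, -0.0], [0.95, 0.313, -0.0], [-0.0, -0.0, -1.0]]
ft_force: [0.6, 0.3, -0.2]
opening: 0.0953
```

```bash
python3 -c "
from h import *
s=bot.get_state();print(s['position'],s['ft_force']);print(delta(420.2,-242.1,216,.32))
"
```

```text
[ 0.42027435 -0.24222906  0.21750545] [ 0.57779888  0.32336868 -0.20644162]
(array([ 0.1, -0. ,  1.5]), np.float64(-0.0021))
```

>>> apply_moves([
  {"x":0,"y":0,"z":1.3,"twist":0},
  {"x":0,"y":0,"z":1.3,"twist":0},
  {"x":0,"y":0,"z":1.3,"twist":0},
  {"x":0,"y":0,"z":1.3,"twist":0},
  {"x":0,"y":0,"z":1.3,"twist":0},
  {"x":0,"y":0,"z":1.3,"twist":0},
  {"x":0,"y":0,"z":1.3,"twist":0},
  {"x":0,"y":0,"z":1.3,"twist":0},
], claw=0)

```text
time_s: 2.87
position: [0.4202, -0.2421, 0.2161]
tcp_rot: [[-0.314, 0.95, 0.0], [0.95, 0.314, -0.0], [-0.0, 0.0, -1.0]]
ft_force: [0.2, -1.5, -0.7]
opening: 0.0471
```

>>> apply_moves([
  {"x":0,"y":0,"z":0,"twist":0},
  {"x":0,"y":0,"z":0,"twist":0},
  {"x":0,"y":0,"z":0,"twist":0},
])

```text
time_s: 3.12
position: [0.4202, -0.2421, 0.216]
tcp_rot: [[-0.314, 0.95, -0.0], [0.95, 0.314, -0.0], [-0.0, -0.0, -1.0]]
ft_force: [-0.8, 0.7, 0.6]
opening: 0.0271
```

```bash
python3 -c "
from h import *
s=bot.get_state();print(s['position'],s['ft_force'],s['ft_torque'],s['opening']);print(delta(420.2,-242.1,216,.32))
"
```

```text
[ 0.42020466 -0.24207994  0.21602619] [-0.78125651  0.72342236  0.59074825] [-0.01589913 -0.08381395 -0.00579028] 0.027123229393590412
(array([-0., -0.,  0.]), np.float64(-0.001))
```

>>> apply_moves([
  {"x":0,"y":0,"z":0,"twist":0},
  {"x":0,"y":0,"z":0,"twist":0},
  {"x":0,"y":0,"z":0,"twist":0},
  {"x":0,"y":0,"z":0,"twist":0},
  {"x":0,"y":0,"z":0,"twist":0},
])

```text
time_s: 3.53
position: [0.4202, -0.2421, 0.216]
tcp_rot: [[-0.314, 0.95, -0.0], [0.95, 0.314, -0.0], [0.0, -0.0, -1.0]]
ft_force: [-0.0, 0.3, -0.9]
opening: 0.0153
```

>>> apply_moves([
  {"x":0,"y":0,"z":-5,"twist":0},
  {"x":0,"y":0,"z":-15,"twist":0},
  {"x":0,"y":0,"z":-30,"twist":0},
  {"x":0,"y":0,"z":-40,"twist":0},
  {"x":0,"y":0,"z":-40,"twist":0},
  {"x":0,"y":0,"z":-40,"twist":0},
])

```text
time_s: 4.03
position: [0.4202, -0.242, 0.2568]
tcp_rot: [[-0.314, 0.95, 0.001], [0.95, 0.314, -0.001], [-0.002, 0.001, -1.0]]
ft_force: [0.6, 0.9, -1.0]
opening: 0.0155
```

```bash
python3 -c "
from h import *
s=bot.get_state();print(s['position'],s['ft_force'],s['ft_torque'],s['opening'])
# target: notch 25 behind rack rear-outer corner, 25 outboard, at rack-ish yaw 0.0
c=np.array([565.3,-204.4]); yaw=.03
f=np.array([-np.sin(yaw),np.cos(yaw)]);x=np.array([np.cos(yaw),np.sin(yaw)])
g=grip_of(c-12*f-14*x,yaw);print(g,delta(g[0],g[1],256,yaw))
snap('top','t3.png')"; python3 -c "
import cv2;i=cv2.imread('pics/t3.png');cv2.imwrite('pics/t3c.png',cv2.resize(i[140:300,280:440],None,fx=3.7,fy=3.7))"
```

```text
[ 0.42019247 -0.24204532  0.25676884] [ 0.5766293   0.93080239 -1.03832751] [-0.04229557 -0.15717664 -0.05973902] 0.015498321107211445
[ 564.86066594 -256.43659276] (array([-59. , 132.9,   1. ]), np.float64(0.289))
```

View pics/t3c.png

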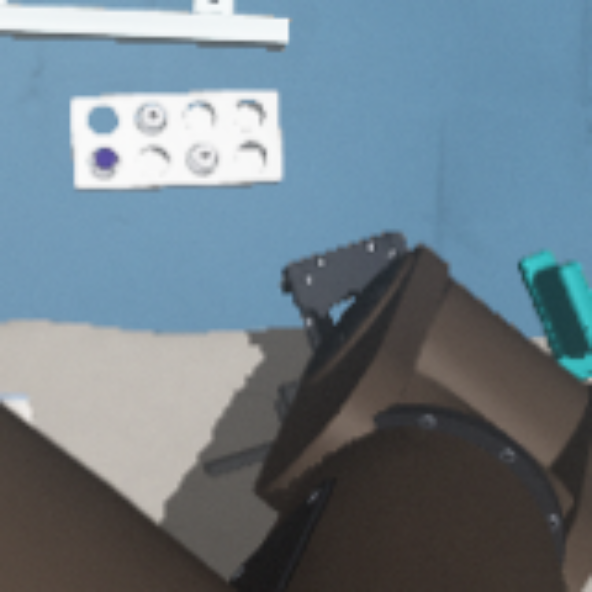

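>>> apply_moves([
  {"x":-6,"y":13,"z":0,"twist":0.03},
  {"x":-16,"y":36,"z":0,"twist":0.08},
  {"x":-27,"y":60,"z":0,"twist":0.13},
  {"x":-38,"y":85,"z":0,"twist":0.18},
  {"x":-48,"y":107,"z":0,"twist":0.23},
  {"x":-55,"y":125,"z":0,"twist":0.27},
  {"x":-59,"y":133,"z":0,"twist":0.289},
  {"x":-59,"y":133,"z":0,"twist":0.289},
])

```text
time_s: 4.75
position: [0.5659, -0.2563, 0.2551]
tcp_rot: [[-0.03, 1.0, -0.0], [1.0, 0.03, 0.0], [0.0, -0.0, -1.0]]
ft_force: [-0.5, -0.6, -1.8]
opening: 0.0157
```

>>> apply_moves([
  {"x":0,"y":0,"z":8,"twist":0},
  {"x":0,"y":0,"z":20,"twist":0},
  {"x":0,"y":0,"z":30,"twist":0},
  {"x":0,"y":0,"z":36,"twist":0},
  {"x":0,"y":0,"z":36,"twist":0},
  {"x":0,"y":0,"z":36,"twist":0},
])

```text
time_s: 5.25
position: [0.5647, -0.2565, 0.2195]
tcp_rot: [[-0.03, 1.0, -0.001], [1.0, 0.03, 0.0], [0.001, -0.001, -1.0]]
ft_force: [-0.3, -0.0, -1.4]
opening: 0.016
```

```bash
python3 -c "
from h import *
s=bot.get_state();print(s['position'],s['ft_force'],s['ft_torque'],s['opening'])
print(delta(564.9,-256.4,217.5,.03))
snap('top','t4.png')"; python3 -c "
import cv2;i=cv2.imread('pics/t4.png');cv2.imwrite('pics/t4c.png',cv2.resize(i[140:260,280:440],None,fx=5,fy=5,interpolation=2))"
```

```text
[ 0.56472232 -0.25648026  0.2194823 ] [-0.33958318 -0.025726   -1.40307837] [-0.01987575 -0.07474896 -0.00371826] 0.01599210733045678
(array([0.1, 0.2, 2. ]), np.float64(-0.0001))
```

View pics/t4c.png

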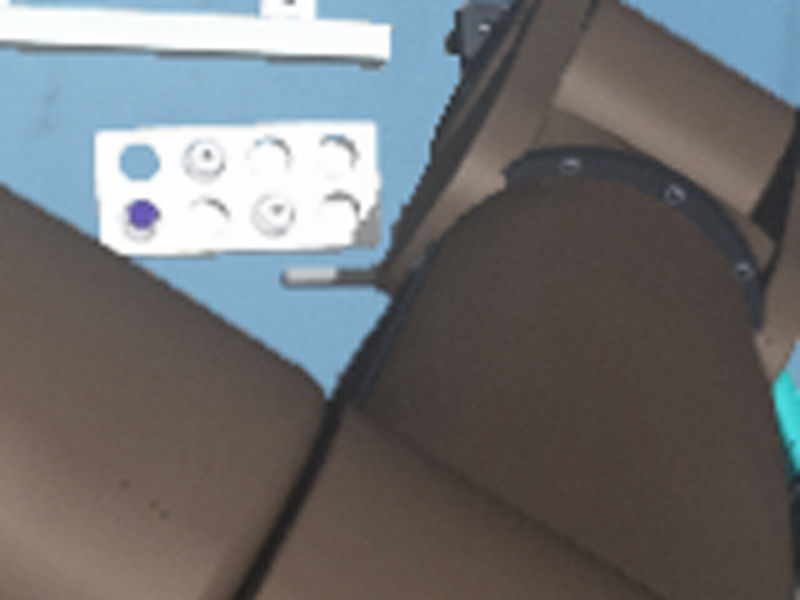

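```bash
python3 -c "
from h import *
yaw=-.033
for n in ((558,-209),(586,-209)):
  g=grip_of(n,yaw);print(g,delta(g[0],g[1],217.8,yaw))
"
```

```text
[ 568.67370616 -249.37415011] (array([7. , 4. , 2.2]), np.float64(0.063))
[ 596.67370616 -249.37415011] (array([ 6.2, 32. ,  2.2]), np.float64(0.063))
```

>>> apply_moves([
  {"x":3,"y":1,"z":1,"twist":0.03},
  {"x":7,"y":4,"z":1.8,"twist":0.063},
  {"x":7,"y":6,"z":1.8,"twist":0.063},
  {"x":7,"y":9,"z":1.8,"twist":0.063},
  {"x":7,"y":12,"z":1.8,"twist":0.063},
  {"x":6.7,"y":15,"z":1.8,"twist":0.063},
  {"x":6.6,"y":18,"z":1.8,"twist":0.063},
  {"x":6.5,"y":20,"z":1.8,"twist":0.063},
])

```text
time_s: 5.97
position: [0.5851, -0.2494, 0.2183]
tcp_rot: [[0.033, 0.999, -0.0], [0.999, -0.033, -0.0], [-0.0, -0.0, -1.0]]
ft_force: [-3.7, -1.9, 1.5]
opening: 0.0158
```

```bash
python3 -c "
from h import *
s=bot.get_state();print(s['position'],s['ft_force'],s['ft_torque'],s['opening'])
print(delta(596.7,-249.4,217.8,-.033))
snap('scene','s5.png');snap('top','t5.png')"; python3 -c "
import cv2;i=cv2.imread('pics/t5.png');cv2.imwrite('pics/t5c.png',cv2.resize(i[130:220,280:400],None,fx=5,fy=5,interpolation=2))"
```

```text
[ 0.58509051 -0.24941652  0.21833693] [-3.74233818 -1.90267714  1.47614551] [0.05751816 0.55974112 0.39235454] 0.015818130578571468
(array([ 0.4, 11.6,  0.5]), np.float64(0.0005))
```

View pics/t5c.png

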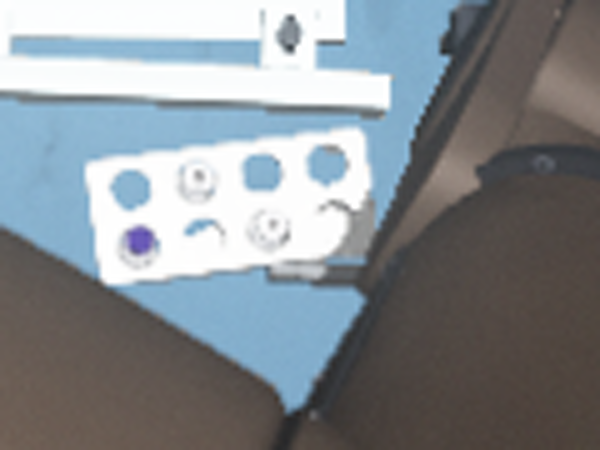

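>>> apply_moves([
  {"x":0,"y":1.5,"z":0,"twist":0},
  {"x":0,"y":3,"z":0,"twist":0},
  {"x":0,"y":4,"z":0,"twist":0},
  {"x":0,"y":5,"z":0,"twist":0},
  {"x":0,"y":6,"z":0,"twist":0},
  {"x":0,"y":7,"z":0,"twist":0},
])

```text
time_s: 6.57
position: [0.5919, -0.2495, 0.2182]
tcp_rot: [[0.033, 0.999, -0.0], [0.999, -0.033, -0.0], [-0.0, -0.0, -1.0]]
ft_force: [-3.0, -0.9, 0.5]
opening: 0.0159
```

```bash
python3 -c "
from h import *
s=bot.get_state();print(s['position'],s['ft_force'],s['ft_torque'],s['opening'])
"
```

```text
[ 0.59186657 -0.24952185  0.21821954] [-3.02885418 -0.90880847  0.49458353] [0.00597767 0.425508   0.29955226] 0.01586022619840659
```

>>> apply_moves([
  {"x":0,"y":1,"z":0,"twist":0},
  {"x":0,"y":2,"z":0,"twist":0},
  {"x":0,"y":3,"z":0,"twist":0},
  {"x":0,"y":4,"z":0,"twist":0},
  {"x":0,"y":5,"z":0,"twist":0},
])

```text
time_s: 6.98
position: [0.5963, -0.2494, 0.2179]
tcp_rot: [[0.032, 0.999, -0.003], [0.999, -0.032, 0.001], [0.001, -0.003, -1.0]]
ft_force: [-8.0, -0.1, 0.4]
opening: 0.0161
```

>>> apply_moves([
  {"x":0,"y":1,"z":0,"twist":0},
  {"x":0,"y":2,"z":0,"twist":0},
  {"x":0,"y":3,"z":0,"twist":0},
])

```text
time_s: 7.23
position: [0.5991, -0.2493, 0.2177]
tcp_rot: [[0.032, 0.999, -0.004], [0.999, -0.032, 0.002], [0.001, -0.004, -1.0]]
ft_force: [-9.0, 1.7, 0.1]
opening: 0.0167
```

```bash
python3 -c "
from h import *
s=bot.get_state();print(s['position'],s['ft_force'],s['ft_torque'],s['opening'])
snap('top','t6.png')"; python3 -c "
import cv2;i=cv2.imread('pics/t6.png');cv2.imwrite('pics/t6c.png',cv2.resize(i[130:220,280:400],None,fx=5,fy=5,interpolation=2))"
```

```text
[ 0.59906129 -0.2493081   0.21768475] [-9.03859151  1.74086606  0.13078078] [0.24890109 1.67640959 0.85787597] 0.016681020816512755
```

View pics/t6c.png

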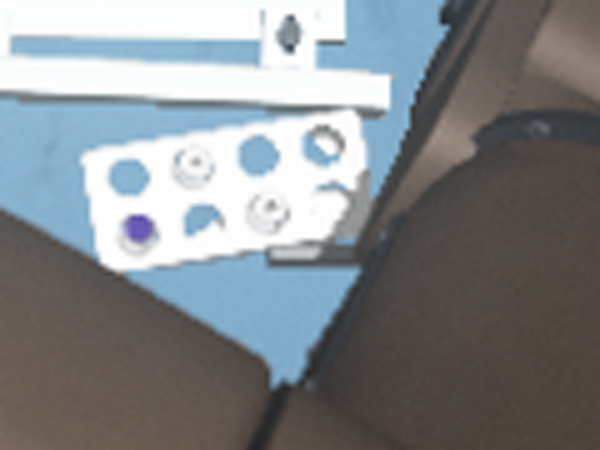

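```bash
python3 -c "
from h import *
W=lambda u,v,z:px2w('t6.png',280+(u+.5)/5-.5,130+(v+.5)/5-.5,z)*1000
k=[W(u,v,.023) for u,v in((83,156),(358,112),(108,271))];print(np.round(k,1))
d=k[0]-k[1];yaw=np.arctan2(-d[0],d[1]);print(yaw,np.linalg.norm(d),np.linalg.norm(k[0]-k[2]));print('rear outer',k[1]-60*np.array([np.cos(yaw),np.sin(yaw),0]))
print('lip tip',W(268,250,.028),'rail',W(0,93,.027),W(388,107,.027))
s=bot.get_state();R=s['tcp_rot'];p=s['position']*1000
print('notch',p+40*R[:,0]-12*R[:,1],'tip',p+100*R[:,0]-12*R[:,1])
"
```

```text
[[ 629.1  -59.    23. ]
 [ 652.9 -192.7   23. ]
 [ 573.   -71.7   23. ]]
0.17609404662283626 135.83236563655024 57.48001989043557
rear outer [ 593.82012739 -203.23627315   23.        ]
lip tip [ 583.67665851 -148.56183215   28.        ] rail [658.79693488 -18.35946203  27.        ] [ 654.82086605 -206.83545255   27.        ]
notch [ 588.46287478 -208.96983526  217.75529609] tip [ 590.36726698 -149.0001213   217.83713775]
```

>>> apply_moves([
  {"x":0.5,"y":-0.7,"z":0,"twist":0},
  {"x":1.5,"y":-1.5,"z":0,"twist":0},
  {"x":3,"y":-1.5,"z":0,"twist":0},
  {"x":4,"y":-1.5,"z":0,"twist":0},
  {"x":5,"y":-1.5,"z":0,"twist":0},
])

```text
time_s: 7.7
position: [0.5984, -0.2446, 0.2181]
tcp_rot: [[0.033, 0.999, -0.0], [0.999, -0.033, 0.0], [0.0, -0.0, -1.0]]
ft_force: [-3.9, 0.1, -0.9]
opening: 0.0155
```

>>> apply_moves([
  {"x":1,"y":0,"z":0,"twist":0},
  {"x":2,"y":0,"z":0,"twist":0},
  {"x":3,"y":0,"z":0,"twist":0},
  {"x":4,"y":0,"z":0,"twist":0},
])

```text
time_s: 8.03
position: [0.5988, -0.2408, 0.2184]
tcp_rot: [[0.033, 0.999, 0.001], [0.999, -0.033, -0.001], [-0.0, 0.001, -1.0]]
ft_force: [-1.7, -1.7, -1.5]
opening: 0.016
```

```bash
python3 -c "
from h import *
s=bot.get_state();print(s['position'],s['ft_force'],s['ft_torque'],s['opening'])
"
```

```text
[ 0.59878347 -0.2408045   0.21837339] [-1.70859432 -1.65120844 -1.48961794] [-0.37968283  0.27889078  0.16820052] 0.016022509801153557
```

>>> apply_moves([
  {"x":1,"y":0.3,"z":0,"twist":0},
  {"x":2,"y":0.6,"z":0,"twist":0},
  {"x":3,"y":0.9,"z":0,"twist":0},
  {"x":4,"y":1.2,"z":0,"twist":0},
  {"x":5,"y":1.6,"z":0,"twist":0},
  {"x":6,"y":2,"z":0,"twist":0},
])

```text
time_s: 8.53
position: [0.6008, -0.2348, 0.2183]
tcp_rot: [[0.033, 0.999, 0.0], [0.999, -0.033, -0.0], [-0.0, 0.0, -1.0]]
ft_force: [-2.6, -2.0, -0.7]
opening: 0.0159
```

```bash
python3 -c "
from h import *
s=bot.get_state();print(s['position'],s['ft_force'],s['ft_torque'],s['opening'])
snap('top','t7.png')"; python3 -c "
import cv2;i=cv2.imread('pics/t7.png');cv2.imwrite('pics/t7c.png',cv2.resize(i[130:220,280:400],None,fx=5,fy=5,interpolation=2))"
```

```text
[ 0.60079048 -0.23479395  0.21828914] [-2.59291328 -2.03201646 -0.70062645] [-0.58675379  0.42160924  0.15482676] 0.015858367705005694
```

View pics/t7c.png

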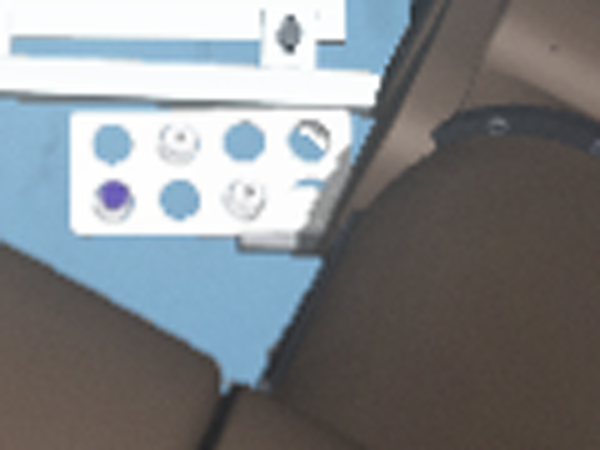

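>>> apply_moves([
  {"x":0.5,"y":0.7,"z":0,"twist":0},
  {"x":1,"y":1.4,"z":0,"twist":0},
  {"x":1.5,"y":2.1,"z":0,"twist":0},
  {"x":2,"y":2.8,"z":0,"twist":0},
  {"x":2,"y":3,"z":0,"twist":0},
])

```text
time_s: 9.0
position: [0.6038, -0.2326, 0.2181]
tcp_rot: [[0.033, 0.999, -0.001], [0.999, -0.033, 0.0], [0.0, -0.001, -1.0]]
ft_force: [-4.6, 0.8, -0.9]
opening: 0.016
```

>>> apply_moves([
  {"x":0.5,"y":0.5,"z":0,"twist":0},
  {"x":1,"y":1,"z":0,"twist":0},
  {"x":1,"y":1,"z":0,"twist":0},
])

```text
time_s: 9.25
position: [0.6045, -0.2319, 0.2181]
tcp_rot: [[0.033, 0.999, -0.002], [0.999, -0.033, 0.0], [0.0, -0.002, -1.0]]
ft_force: [-6.7, -2.1, 0.4]
opening: 0.0164
```

```bash
python3 -c "
from h import *
s=bot.get_state();print(s['position'],s['ft_force'],s['ft_torque'],s['opening'])
"
```

```text
[ 0.60454482 -0.23193669  0.21807218] [-6.71012339 -2.08881236  0.38968814] [-0.45018585  1.25527073  0.35355071] 0.016375601461234908
```

>>> apply_moves([
  {"x":2,"y":-0.1,"z":0,"twist":0},
  {"x":4,"y":-0.1,"z":0,"twist":0},
  {"x":6,"y":-0.1,"z":0,"twist":0},
  {"x":8,"y":-0.1,"z":0,"twist":0},
  {"x":10,"y":-0.1,"z":0,"twist":0},
])

```text
time_s: 9.67
position: [0.6046, -0.2226, 0.2182]
tcp_rot: [[0.033, 0.999, -0.002], [0.999, -0.033, -0.001], [-0.001, -0.002, -1.0]]
ft_force: [-9.8, -8.3, 0.7]
opening: 0.0161
```

```bash
python3 -c "
from h import *
s=bot.get_state();print(s['position'],s['ft_force'],s['ft_torque'],s['opening'])
"
```

```text
[ 0.60455016 -0.22264411  0.21820365] [-9.7796008  -8.32149198  0.67991929] [-1.61246714  1.78870318  0.29896847] 0.016072044481122958
```

>>> apply_moves([
  {"x":0,"y":-0.4,"z":0,"twist":0},
  {"x":2,"y":-0.7,"z":0,"twist":0},
  {"x":4,"y":-0.7,"z":0,"twist":0},
  {"x":6,"y":-0.7,"z":0,"twist":0},
  {"x":8,"y":-0.7,"z":0,"twist":0},
])

```text
time_s: 10.08
position: [0.6044, -0.2143, 0.2182]
tcp_rot: [[0.033, 0.999, -0.001], [0.999, -0.033, -0.001], [-0.001, -0.001, -1.0]]
ft_force: [-6.6, -6.2, -1.1]
opening: 0.016
```

```bash
python3 -c "
from h import *
s=bot.get_state();print(s['position'],s['ft_force'],s['ft_torque'],s['opening'])
"
```

```text
[ 0.60442251 -0.21433344  0.21815938] [-6.60150705 -6.1663779  -1.14389396] [-1.18637806  1.22177509  0.22001214] 0.015980013737050203
```

>>> apply_moves([
  {"x":3,"y":-0.3,"z":0,"twist":0},
  {"x":6,"y":-0.3,"z":0,"twist":0},
  {"x":9,"y":-0.3,"z":0,"twist":0},
  {"x":12,"y":-0.3,"z":0,"twist":0},
  {"x":15,"y":-0.3,"z":0,"twist":0},
  {"x":18,"y":-0.3,"z":0,"twist":0},
])

```text
time_s: 10.58
position: [0.6048, -0.1962, 0.2181]
tcp_rot: [[0.033, 0.999, -0.0], [0.999, -0.033, -0.001], [-0.001, -0.0, -1.0]]
ft_force: [-4.6, -4.5, -1.4]
opening: 0.0159
```

```bash
python3 -c "
from h import *
s=bot.get_state();print(s['position'],s['ft_force'],s['ft_torque'],s['opening'])
"
```

```text
[ 0.60481551 -0.19619073  0.21814734] [-4.64810185 -4.47396892 -1.38935645] [-1.03102166  1.02318365  0.27413826] 0.015862210017451514
```

>>> apply_moves([
  {"x":4,"y":0,"z":0,"twist":0},
  {"x":8,"y":0,"z":0,"twist":0},
  {"x":12,"y":0,"z":0,"twist":0},
  {"x":16,"y":0,"z":0,"twist":0},
  {"x":20,"y":-0.1,"z":0,"twist":0},
  {"x":24,"y":-0.1,"z":0,"twist":0},
])

```text
time_s: 11.08
position: [0.6055, -0.1721, 0.2181]
tcp_rot: [[0.033, 0.999, -0.0], [0.999, -0.033, -0.0], [-0.0, -0.0, -1.0]]
ft_force: [-5.4, -5.0, -2.0]
opening: 0.0159
```

```bash
python3 -c "
from h import *
s=bot.get_state();print(s['position'],s['ft_force'],s['ft_torque'],s['opening'])
"
```

```text
[ 0.60552631 -0.17210193  0.21813886] [-5.40188148 -5.01703576 -2.04122551] [-1.03201367  0.91460419  0.22614316] 0.0158682745649356
```

>>> apply_moves([
  {"x":4,"y":-0.1,"z":0,"twist":0},
  {"x":8,"y":-0.1,"z":0,"twist":0},
  {"x":12,"y":-0.1,"z":0,"twist":0},
  {"x":16,"y":-0.15,"z":0,"twist":0},
  {"x":20,"y":-0.15,"z":0,"twist":0},
  {"x":24,"y":-0.2,"z":0,"twist":0},
  {"x":28,"y":-0.2,"z":0,"twist":0},
  {"x":32,"y":-0.2,"z":0,"twist":0},
])

```text
time_s: 11.75
position: [0.6064, -0.14, 0.2181]
tcp_rot: [[0.033, 0.999, -0.0], [0.999, -0.033, -0.0], [-0.0, -0.0, -1.0]]
ft_force: [-4.4, -4.0, -2.9]
opening: 0.016
```

>>> apply_moves([
  {"x":4,"y":0,"z":0,"twist":0},
  {"x":8,"y":0,"z":0,"twist":0},
  {"x":12,"y":0,"z":0,"twist":0},
  {"x":16,"y":-0.1,"z":0,"twist":0},
  {"x":20,"y":-0.1,"z":0,"twist":0},
])

```text
time_s: 12.17
position: [0.607, -0.12, 0.2181]
tcp_rot: [[0.033, 0.999, -0.0], [0.999, -0.033, -0.0], [-0.0, -0.0, -1.0]]
ft_force: [-3.5, -3.1, -2.3]
opening: 0.0161
```

```bash
python3 -c "
from h import *
s=bot.get_state();print(s['position'],s['ft_force'],s['ft_torque'],s['opening'])
"
```

```text
[ 0.60702954 -0.12000648  0.21812879] [-3.48923962 -3.05020585 -2.31811773] [-0.90382971  0.75482306  0.14335065] 0.016073420057009638
```

>>> apply_moves([
  {"x":4,"y":0.1,"z":0,"twist":0},
  {"x":8,"y":0.1,"z":0,"twist":0},
  {"x":12,"y":0.1,"z":0,"twist":0},
  {"x":16,"y":0.1,"z":0,"twist":0},
  {"x":20,"y":0.1,"z":0,"twist":0},
  {"x":24,"y":0.1,"z":0,"twist":0},
  {"x":28,"y":0.1,"z":0,"twist":0},
])

```text
time_s: 12.75
position: [0.608, -0.092, 0.2182]
tcp_rot: [[0.033, 0.999, -0.0], [0.999, -0.033, -0.0], [-0.0, -0.0, -1.0]]
ft_force: [-4.8, -5.7, -1.7]
opening: 0.0161
```

>>> apply_moves([
  {"x":4,"y":0,"z":0,"twist":0},
  {"x":8,"y":0,"z":0,"twist":0},
  {"x":12,"y":0,"z":0,"twist":0},
  {"x":16,"y":0,"z":0,"twist":0},
  {"x":20,"y":0,"z":0,"twist":0},
])

```text
time_s: 13.17
position: [0.6086, -0.072, 0.2181]
tcp_rot: [[0.033, 0.999, -0.001], [0.999, -0.033, -0.0], [-0.0, -0.001, -1.0]]
ft_force: [-5.5, -4.5, -1.8]
opening: 0.0158
```

```bash
python3 -c "
from h import *
s=bot.get_state();print(s['position'],s['ft_force'],s['ft_torque'],s['opening'])
"
```

```text
[ 0.60860806 -0.07204161  0.21811892] [-5.49442188 -4.47703783 -1.76493805] [-0.99284501  0.89542678  0.19249293] 0.015830161603766536
```

>>> apply_moves([
  {"x":4,"y":-0.1,"z":0,"twist":0},
  {"x":8,"y":-0.1,"z":0,"twist":0},
  {"x":12,"y":-0.1,"z":0,"twist":0},
  {"x":16,"y":-0.1,"z":0,"twist":0},
  {"x":20,"y":-0.1,"z":0,"twist":0},
  {"x":24,"y":-0.2,"z":0,"twist":0},
  {"x":28,"y":-0.2,"z":0,"twist":0},
  {"x":31,"y":-0.2,"z":0,"twist":0},
])

```text
time_s: 13.83
position: [0.6095, -0.0409, 0.2181]
tcp_rot: [[0.033, 0.999, -0.001], [0.999, -0.033, -0.0], [-0.0, -0.001, -1.0]]
ft_force: [-3.8, -4.2, -2.1]
opening: 0.0161
```

>>> apply_moves([
  {"x":2,"y":0,"z":0,"twist":0},
  {"x":4,"y":0,"z":0,"twist":0},
  {"x":6,"y":0,"z":0,"twist":0},
  {"x":8,"y":0,"z":0,"twist":0},
])

```text
time_s: 14.17
position: [0.6097, -0.0331, 0.2181]
tcp_rot: [[0.033, 0.999, -0.001], [0.999, -0.033, -0.0], [-0.0, -0.001, -1.0]]
ft_force: [-5.1, -4.4, -1.8]
opening: 0.0161
```

```bash
python3 -c "
from h import *
s=bot.get_state();print(s['position'],s['ft_force'],s['ft_torque'],s['opening'])
"
```

```text
[ 0.6097243  -0.03306716  0.21812737] [-5.06152854 -4.35334309 -1.84500559] [-0.90370802  0.72086608  0.21856835] 0.016108984595588117
```

Now slowly into the pad.

>>> apply_moves([
  {"x":1.5,"y":0,"z":0,"twist":0},
  {"x":3,"y":0,"z":0,"twist":0},
  {"x":4,"y":0,"z":0,"twist":0},
  {"x":5,"y":0,"z":0,"twist":0},
])

```text
time_s: 14.5
position: [0.6099, -0.0281, 0.2181]
tcp_rot: [[0.033, 0.999, -0.001], [0.999, -0.033, -0.0], [-0.0, -0.001, -1.0]]
ft_force: [-4.3, -3.6, -1.4]
opening: 0.016
```

>>> apply_moves([
  {"x":1,"y":0,"z":0,"twist":0},
  {"x":2,"y":0,"z":0,"twist":0},
])

```text
time_s: 14.67
position: [0.61, -0.0263, 0.2182]
tcp_rot: [[0.033, 0.999, -0.001], [0.999, -0.033, -0.001], [-0.001, -0.0, -1.0]]
ft_force: [-4.8, -7.2, -0.9]
opening: 0.0162
```

>>> apply_moves([
  {"x":0.5,"y":0,"z":0,"twist":0},
  {"x":1,"y":0,"z":0,"twist":0},
])

```text
time_s: 14.83
position: [0.61, -0.0255, 0.2182]
tcp_rot: [[0.033, 0.999, -0.001], [0.999, -0.033, -0.001], [-0.001, -0.001, -1.0]]
ft_force: [-5.6, -9.1, 0.3]
opening: 0.0159
```

>>> apply_moves([
  {"x":0.5,"y":0,"z":0,"twist":0},
  {"x":0.5,"y":0,"z":0,"twist":0},
])

```text
time_s: 15.0
position: [0.61, -0.0251, 0.2182]
tcp_rot: [[0.033, 0.999, -0.001], [0.999, -0.033, -0.001], [-0.001, -0.001, -1.0]]
ft_force: [-5.0, -8.8, -1.1]
opening: 0.0163
```

>>> apply_moves([
  {"x":-0.4,"y":-0.1,"z":0,"twist":0},
  {"x":-0.8,"y":-0.2,"z":0,"twist":0},
  {"x":-1.2,"y":-0.4,"z":0,"twist":0},
  {"x":-1.6,"y":-0.7,"z":0,"twist":0},
  {"x":-2.2,"y":-1.2,"z":0,"twist":0},
  {"x":-4,"y":-2.5,"z":0,"twist":0},
  {"x":-7,"y":-5,"z":0,"twist":0},
  {"x":-10,"y":-10,"z":0,"twist":0},
])

```text
time_s: 15.67
position: [0.5999, -0.0344, 0.2184]
tcp_rot: [[0.033, 0.999, 0.001], [0.999, -0.033, -0.0], [-0.0, 0.001, -1.0]]
ft_force: [-0.2, -0.2, -0.6]
opening: 0.016
```

>>> apply_moves([
  {"x":0,"y":0,"z":0,"twist":0},
  {"x":0,"y":0,"z":-5,"twist":0},
  {"x":0,"y":0,"z":-18,"twist":0},
  {"x":0,"y":0,"z":-36,"twist":0},
  {"x":0,"y":0,"z":-50,"twist":0},
  {"x":0,"y":0,"z":-58,"twist":0},
  {"x":0,"y":0,"z":-60,"twist":0},
  {"x":0,"y":0,"z":-60,"twist":0},
])

```text
time_s: 16.33
position: [0.5998, -0.0341, 0.2787]
tcp_rot: [[0.033, 0.999, 0.001], [0.999, -0.033, -0.0], [-0.0, 0.001, -1.0]]
ft_force: [-0.6, -1.0, -1.0]
opening: 0.0159
```

```bash
python3 -c "
from h import *
s=bot.get_state();print(s['position'],s['ft_force'],s['ft_torque'],s['opening'],s['time_s'])
print(delta(420.2,-242.1,276,.32))"
```

```text
[ 0.59978026 -0.03409259  0.27871334] [-0.5743549  -1.02312274 -0.97865838] [-0.0502055  -0.05014686  0.03216185] 0.015949747861981983 16.3333
(array([-213.8, -172.6,    2.6]), np.float64(-0.3529))
```

>>> apply_moves([
  {"x":-10,"y":-8,"z":0,"twist":-0.02},
  {"x":-35,"y":-28,"z":0,"twist":-0.06},
  {"x":-66,"y":-53,"z":0,"twist":-0.11},
  {"x":-98,"y":-79,"z":0,"twist":-0.16},
  {"x":-130,"y":-105,"z":0,"twist":-0.21},
  {"x":-160,"y":-129,"z":0,"twist":-0.26},
  {"x":-185,"y":-150,"z":0,"twist":-0.31},
  {"x":-205,"y":-166,"z":0,"twist":-0.353},
])

```text
time_s: 17.0
position: [0.4253, -0.235, 0.2775]
tcp_rot: [[-0.316, 0.949, -0.001], [0.949, 0.316, 0.001], [0.001, -0.001, -1.0]]
ft_force: [0.3, -0.5, -0.9]
opening: 0.0158
```

>>> apply_moves([
  {"x":0,"y":0,"z":0,"twist":0},
  {"x":0,"y":0,"z":0,"twist":0},
  {"x":0,"y":0,"z":0,"twist":0},
])

```text
time_s: 17.25
position: [0.4273, -0.2334, 0.2778]
tcp_rot: [[-0.313, 0.95, -0.0], [0.95, 0.313, 0.0], [0.0, -0.0, -1.0]]
ft_force: [0.2, 1.1, -1.4]
opening: 0.0158
```

```bash
python3 -c "
from h import *
s=bot.get_state();print(s['position'],s['ft_force'],s['opening'],s['time_s'])
print(delta(420.2,-242.1,216,.32))
snap('top','t8.png')
import cv2
i=cv2.imread('pics/t8.png');cv2.imwrite('pics/t8c.png',cv2.resize(i[120:220,190:350],None,fx=5,fy=5,interpolation=2))"
```

```text
[ 0.42732552 -0.2334138   0.27780877] [ 0.22336877  1.11715508 -1.38715004] 0.015842509580218853 17.25
(array([-6. , -9.5, 61.8]), np.float64(-0.0012))
```

View pics/t8c.png

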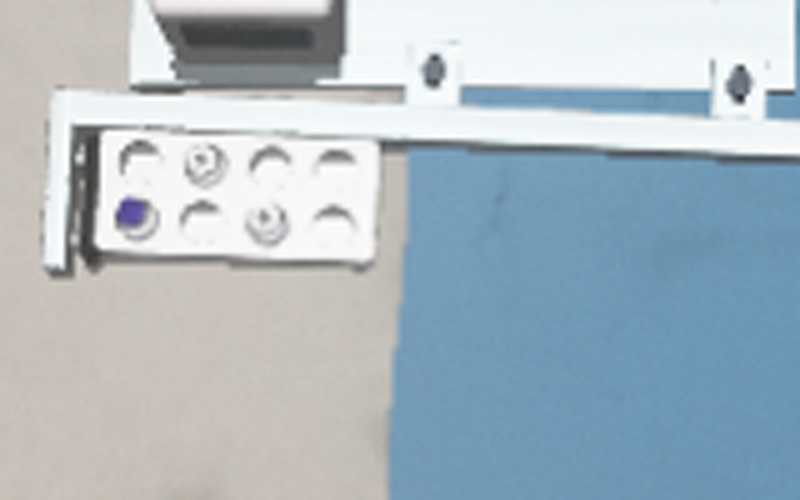

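>>> apply_moves([
  {"x":-3,"y":-5,"z":5,"twist":0},
  {"x":-6,"y":-9.5,"z":16,"twist":0},
  {"x":-6,"y":-9.5,"z":30,"twist":0},
  {"x":-6,"y":-9.5,"z":43,"twist":0},
  {"x":-6,"y":-9.5,"z":52,"twist":0},
  {"x":-6,"y":-9.5,"z":57,"twist":0},
  {"x":-6,"y":-9.5,"z":59.5,"twist":0},
  {"x":-6,"y":-9.5,"z":60.5,"twist":0},
])

```text
time_s: 17.97
position: [0.4202, -0.2421, 0.2174]
tcp_rot: [[-0.315, 0.949, -0.0], [0.949, 0.315, 0.0], [0.0, -0.0, -1.0]]
ft_force: [-0.0, 0.0, -1.5]
opening: 0.0158
```

>>> apply_moves([
  {"x":0,"y":0,"z":0,"twist":0},
  {"x":0,"y":0,"z":0,"twist":0},
])

```text
time_s: 18.13
position: [0.4201, -0.2423, 0.2182]
tcp_rot: [[-0.315, 0.949, 0.001], [0.949, 0.315, -0.001], [-0.001, 0.0, -1.0]]
ft_force: [-0.0, 0.2, -1.7]
opening: 0.0158
```

```bash
python3 -c "
from h import *
s=bot.get_state();print(s['position'],s['ft_force'],s['opening'],s['time_s'])
print(delta(420.2,-242.1,216,.32))"
```

```text
[ 0.42010599 -0.24226404  0.2181508 ] [-0.02947473  0.23714475 -1.71467765] 0.015837619796805497 18.1333
(array([0.1, 0.1, 2.2]), np.float64(0.0002))
```

>>> apply_moves([
  {"x":0,"y":0,"z":0.7,"twist":0},
  {"x":0,"y":0,"z":1.3,"twist":0},
  {"x":0,"y":0,"z":1.8,"twist":0},
  {"x":0,"y":0,"z":1.8,"twist":0},
  {"x":0,"y":0,"z":1.8,"twist":0},
])

```text
time_s: 18.55
position: [0.42, -0.2423, 0.216]
tcp_rot: [[-0.315, 0.949, 0.0], [0.949, 0.315, -0.0], [-0.0, 0.0, -1.0]]
ft_force: [-0.5, -0.5, 0.2]
opening: 0.016
```

>>> apply_moves([
  {"x":0,"y":0,"z":0.3,"twist":0},
  {"x":0,"y":0,"z":0.3,"twist":0},
])

```text
time_s: 18.72
position: [0.42, -0.2423, 0.216]
tcp_rot: [[-0.315, 0.949, 0.0], [0.949, 0.315, -0.0], [-0.0, 0.0, -1.0]]
ft_force: [-1.4, -0.1, 5.5]
opening: 0.0156
```

>>> apply_moves([
  {"x":0,"y":0,"z":-0.2,"twist":0},
  {"x":0,"y":0,"z":-0.2,"twist":0},
  {"x":0,"y":0,"z":-0.2,"twist":0},
  {"x":0,"y":0,"z":-0.2,"twist":0},
  {"x":0,"y":0,"z":-0.2,"twist":0},
  {"x":0,"y":0,"z":-0.2,"twist":0},
  {"x":0,"y":0,"z":-0.2,"twist":0},
  {"x":0,"y":0,"z":-0.2,"twist":0},
], claw=1)

```text
time_s: 19.38
position: [0.42, -0.2423, 0.2158]
tcp_rot: [[-0.315, 0.949, 0.0], [0.949, 0.315, -0.0], [-0.0, -0.0, -1.0]]
ft_force: [-0.4, 0.5, -0.2]
opening: 0.0637
```

>>> apply_moves([
  {"x":0,"y":0,"z":-1,"twist":0},
  {"x":0,"y":0,"z":-5,"twist":0},
  {"x":0,"y":0,"z":-15,"twist":0},
  {"x":0,"y":0,"z":-35,"twist":0},
  {"x":0,"y":0,"z":-60,"twist":0},
  {"x":0,"y":0,"z":-85,"twist":0},
  {"x":0,"y":0,"z":-105,"twist":0},
  {"x":0,"y":0,"z":-120,"twist":0},
])

```text
time_s: 20.05
position: [0.4198, -0.2421, 0.3386]
tcp_rot: [[-0.315, 0.949, 0.002], [0.949, 0.315, -0.002], [-0.002, 0.001, -1.0]]
ft_force: [0.5, 0.1, -0.1]
opening: 0.0945
```

>>> apply_moves([
  {"x":-20,"y":0,"z":-10,"twist":0},
  {"x":-55,"y":0,"z":-20,"twist":0},
  {"x":-90,"y":0,"z":-30,"twist":0},
  {"x":-125,"y":0,"z":-30,"twist":0},
  {"x":-160,"y":0,"z":-30,"twist":0},
  {"x":-190,"y":0,"z":-30,"twist":0},
  {"x":-200,"y":0,"z":-30,"twist":0},
  {"x":-200,"y":0,"z":-30,"twist":0},
])

```text
time_s: 20.72
position: [0.4828, -0.4336, 0.366]
tcp_rot: [[-0.313, 0.95, 0.0], [0.95, 0.313, -0.0], [-0.0, 0.0, -1.0]]
ft_force: [-0.8, 0.8, 0.6]
opening: 0.0947
```

```bash
python3 -c "
from h import *
s=bot.get_state();print(s['position'],s['ft_force'],s['opening'],s['time_s'])
snap('top','t9.png')
import cv2
i=cv2.imread('pics/t9.png');cv2.imwrite('pics/t9c.png',cv2.resize(i[120:300,180:440],None,fx=3,fy=3,interpolation=2))"
```

```text
[ 0.48282338 -0.43360448  0.36598213] [-0.82610347  0.76396934  0.63795539] 0.09470746887901366 20.7167
```

View pics/t9c.png

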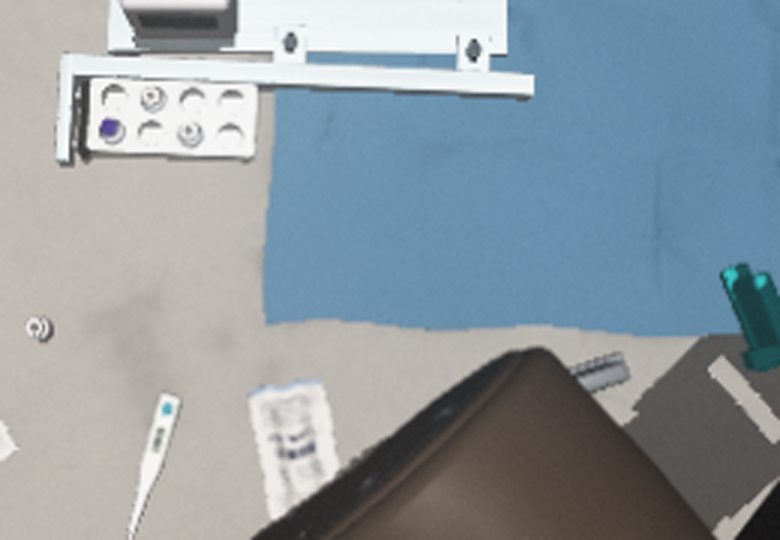

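```bash
python3 -c "
from h import *
W=lambda u,v:(px2w('t8.png',190+(u+.5)/5-.5,120+(v+.5)/5-.5,.023)*1000).round(1)
print(W(100,131),W(378,140),W(375,262),W(96,248))
print(bot.hand_in())"
```

```text
[664.  152.9  23. ] [660.7  16.8  23. ] [600.7  17.2  23. ] [606.2 153.1  23. ]
the job is handed in; nothing more can be done
None
```

The rack is home: pressed against the rail, fed along it with the stick, and left against the stop's pad. I then laid the stick down where it had been and handed the job in at about 21 s.

- **Squaring:** My first sideways push turned the rack, so its rear inner corner met the rail first, at about 9 N. I squared it with a forward push on the rear outer corner while it stayed lightly pressed.
- **Feed:** Sideways force was mostly 3.5 to 6.5 N, with one brief reading of about 10 N at the start of the feed. All of these are under the 15 N limit. Forces were read only at the end of each move, so I did not see any peaks in between.
- **End stop:** Against the pad the forward force rose from about 4 N to 9 N. That is about 5 N on the pad, or roughly 2.5 mm of its 6 mm travel. The rack may have sprung back slightly on release, but in the last pictures it is still touching the pad.
- **Last check of the rack:** In the picture taken after the feed, its rail side and front end sit within about 2 mm of the estimated rail and pad lines, which is the limit of the camera calibration. The three vials stand in their cells.
- **Stick:** I released it at its old spot after feeling the desk, about 5 N. In the final view the arm hid part of it. The visible tail matches its original place, but I could not see the whole stick lying upright.

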